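# Slide the left- and right-hand brackets into their own trays

## Robot

A 6-joint arm with a two-finger parallel gripper is mounted at the origin on the work surface; the furniture and walls round the work are solid. World frame = base frame: x ahead of the robot, y to its left, z up, the work surface at z = 0. Lengths are in m, angles in rad, forces in N, time in s.
With the tool pointing down it reaches from about 0.25 to 0.85 m from the base axis. Payload 12.5 kg.
Tool frame: the origin (TCP) lies on the centre line of the jaws, within the pads' length; the fingertips stand 25 mm ahead of it and the grasp point (between the pads) lies 6 mm ahead of it; z points along the fingers, y is the direction in which the jaws open and shut (so a half turn about z gives the same grasp; the last joint's range is limited). The gripper opens to 93 mm and grips with 3 to 60 N. Pads are 15 mm wide; open, the fingers measure 128 mm over their backs; the gripper's body (75 mm by 188 mm) begins 65 mm behind the grasp point.
Start: joints at [1.187, 0.351, 1.652, -0, 1.139, -0.085], TCP at [0.162, 0.526, 0.244] pointing down, gripper open.
Joint ranges: [-2.75, 2.75], [-0.79, 2.1], [0.01, 2.65], [-1.57, 4.71], [0.07, 3.14], [-2.87, 2.87]. Speed limits (rad/s): [2.22, 2.22, 2.79, 3.14, 3.14, 3.14].

## Interface

Orientations are given as a 3x3 rotation matrix whose columns are the frame's x, y, z axes.
In Python, from cell import robot gives the robot as it stands. The module is installed in compiled form; this text tells all that it offers.
- The arm moves only by the tool play_rows, never from a script. Its argument "rows" is a list of rows, each a list of 7 numbers: the turn, a rotation vector about the world's x, y, z in rad, then the shift along the world's x, y, z in m, then the gripper command: -1 is shut, 1 is fully open, values between are in proportion. A call has 1 to 10 rows; each row is the pose to reach, as a shift and turn from the pose commanded when the call began; what a row does not reach only later rows make up. A row lasts 1/10 s, in which the tool goes at most 50 mm and 8.59 degrees, less where a joint would pass 70% of its speed; a pose out of reach is approached as far as the arm can. A call with a gripper value outside its range is refused whole. The fingers move at their own pace and stop on an object; "squeeze" is the grip in N (left out, the last holds). Time passes only in rows, so rows that repeat a pose let the fingers close. It gives the time, the measured TCP pose, the force and the opening at its end, in the units of the state.
- robot.read_state(): the state, without advancing time (a new reading comes with each control period).
- robot.snapshot(name): name is "scene" or "top"; returns a dict with "color" (480x640x3 uint8, red, green, blue), "vertical_fov" (degrees; the focal length in pixels is half the picture's height over the tangent of half this angle, whatever the lens; pixels are square), "cx", "cy" (the principal point, pixels), "T" (4x4, takes a point from camera to world coordinates). Camera axes: x right, y up, looking along -z (the intrinsics and any distortion apply to the point x, -y, -z); pixel columns grow to the right and rows downward; lengths in m; the calibration is good to about 2 mm. A picture is of the moment at which its call begins. There is no depth.
- robot.close_job(): hands the job in, once; it reports no verdict.
Trained networks look in the newest picture that a camera, given by its name, has taken for a name from the list of things; names that differ only in an ending like _2 or _b are one class to them, and where a whole thing is asked for, a point or a joint stands for the part that bears it (a point fixed in the world has none). Each returns a list of dicts, best first, with "confidence" (0 to 1); they miss things now and then, are a little off and sometimes report something else, mostly with a low value. They report only what shows in the picture. A call takes as long as a camera call. They do not tell look-alikes from the thing itself.
- robot.silhouettes(camera, target): "mask" (480x640 bool, what is visible of it).
- robot.spot_point(camera, target): "xyz" ([x, y, z] in m, in world coordinates, good to about 4 mm: a listed point, or the origin of a listed thing).
The state is a dict: "time_s": time; "q": joint angles; "joint_vel": joint speeds; "tau": joint torques, N m; "tcp_pos": TCP position; "tcp_rot": TCP orientation; "contact_force": force on the tool from outside, world axes, zero at the start; "ft_torque": the same for the moment, N m; "width": finger opening in m.
Only numpy, scipy, OpenCV 4.12 (cv2) and the standard library are available. Lean on these libraries where they do the work, as an engineer would, in place of code of your own. Each camera call takes 0.05 s, during which the arm holds its last target. There are 200 camera calls.

## Task

Two mirror-image brackets lie between the two blue trays: one left-hand, one right-hand. Push each gently (under 25 N) along the bench, without lifting it, through the open mouth of the tray that already holds a bracket of the same hand, until the whole bracket is inside. Leave the brackets lying flat with the sorted ones about where they are, and do not disturb the marker, the nut or the steel ring.

Things in the scene. Friction and masses are not known exactly. Their poses are not given: they have to be found in the camera images.
- left_bracket: unsorted left-hand bracket, between the trays: orange L-shaped casting, 16 mm thick, lying flat: a long bar 64 x 14 mm and, at one end, a short leg 14 mm wide standing out 30 mm from the bar's inner face, with a steel boss (12 mm across, 6 mm high) on its tip. Seen from above with the leg pointing away from you, the bar runs off to the left of the leg. About 0.22 kg.
- left_bracket_center (a point): Left bracket. Its centre of mass, 8 mm above the underside. From here, in its own axes (z up): the bar spans x -40 to +24 mm, outer face 14 mm to -y, inner face at y = 0; the leg points to +y, spans x +10 to +24 mm and ends 30 mm to +y. Own x lies within 0.27 rad of world x at the start.
- right_bracket: unsorted right-hand bracket, between the trays: orange L-shaped casting, 16 mm thick, lying flat: a long bar 64 x 14 mm and, at one end, a short leg 14 mm wide standing out 30 mm from the bar's inner face, with a steel boss (12 mm across, 6 mm high) on its tip. Mirror image of the left one: seen from above with the leg pointing away from you, the bar runs off to the right of the leg. About 0.22 kg.
- right_bracket_center (a point): Right bracket. Its centre of mass, 8 mm above the underside. From here, in its own axes (z up): the bar spans x -40 to +24 mm, outer face 14 mm to +y, inner face at y = 0; the leg points to -y, spans x +10 to +24 mm and ends 30 mm to -y. Own x lies within 0.27 rad of world x at the start. Either bracket may be the nearer to the robot.
- left_mate_center (a point): left-hand bracket already sorted, near the closed end of its tray, at any yaw; same shape, colour, point and axes as the unsorted left one.
- right_mate_center (a point): right-hand bracket already sorted, near the closed end of its tray, at any yaw; same shape, colour, point and axes as the unsorted right one.
- tray_a: blue tray fixed at the robot's left (+y); origin at the centre of its floor, z up. Inside 110 mm along own x, 165 mm along own y; walls 4 mm thick, 33 mm high on three sides; the side at own y = -82.5 mm is the open mouth, facing the middle of the bench. Floor level with the bench, no step. Its hand is shown only by the mate in it.
- tray_b: blue tray fixed at the robot's right (-y); origin at the centre of its floor, z up. Inside 110 mm along own x, 165 mm along own y; walls 4 mm thick, 33 mm high on three sides; the side at own y = +82.5 mm is the open mouth, facing the middle of the bench. Floor level with the bench, no step. Its hand is shown only by the mate in it.
- marker_center (a point): black and white marker pen 135 mm long, 16 mm thick, lying on the bench near the robot; bystander. Point at its centre.
- nut_center (a point): hexagon steel nut 34 mm wide, 16 mm high, near the robot; bystander. Point at its centre.
- washer_center (a point): grey steel ring 68 mm across, 9 mm high, near the robot; bystander. Point at its centre.
- left_bracket_tail (a point): point on the free end of the left bracket's long bar, half-way up
- left_bracket_heel (a point): point on the left bracket's outer corner where bar and leg meet, half-way up
- left_bracket_toe (a point): point on the end face of the left bracket's short leg, half-way up
- right_bracket_tail (a point): point on the free end of the right bracket's long bar, half-way up
- right_bracket_heel (a point): point on the right bracket's outer corner where bar and leg meet, half-way up
- right_bracket_toe (a point): point on the end face of the right bracket's short leg, half-way up
There are look-alikes about, which are no part of the job. Leave any pink look-alike of the left_bracket alone.

How it is judged:
At the end, for the whole second after the job is handed in: Each unsorted bracket lies wholly inside the tray that holds the mate of its own hand (bar end, outer corner and leg end all within the walls and past the mouth, to 2 mm), flat on the floor and at rest; each mate is still in its tray, flat, within 50 mm of where it was ((((x of left_bracket_tail in the frame of tray_a between -0.058 and 0.058 m and y of left_bracket_tail in the frame of tray_a between -0.0845 and 0.0845 m and x of left_bracket_heel in the frame of tray_a between -0.058 and 0.058 m and y of left_bracket_heel in the frame of tray_a between -0.0845 and 0.0845 m and x of left_bracket_toe in the frame of tray_a between -0.058 and 0.058 m and y of left_bracket_toe in the frame of tray_a between -0.0845 and 0.0845 m) and (x of left_mate_center in the frame of tray_a between -0.055 and 0.055 m and y of left_mate_center in the frame of tray_a between -0.0825 and 0.0825 m) and (x of right_bracket_tail in the frame of tray_b between -0.058 and 0.058 m and y of right_bracket_tail in the frame of tray_b between -0.0845 and 0.0845 m and x of right_bracket_heel in the frame of tray_b between -0.058 and 0.058 m and y of right_bracket_heel in the frame of tray_b between -0.0845 and 0.0845 m and x of right_bracket_toe in the frame of tray_b between -0.058 and 0.058 m and y of right_bracket_toe in the frame of tray_b between -0.0845 and 0.0845 m) and (x of right_mate_center in the frame of tray_b between -0.055 and 0.055 m and y of right_mate_center in the frame of tray_b between -0.0825 and 0.0825 m)) or ((x of left_bracket_tail in the frame of tray_b between -0.058 and 0.058 m and y of left_bracket_tail in the frame of tray_b between -0.0845 and 0.0845 m and x of left_bracket_heel in the frame of tray_b between -0.058 and 0.058 m and y of left_bracket_heel in the frame of tray_b between -0.0845 and 0.0845 m and x of left_bracket_toe in the frame of tray_b between -0.058 and 0.058 m and y of left_bracket_toe in the frame of tray_b between -0.0845 and 0.0845 m) and (x of left_mate_center in the frame of tray_b between -0.055 and 0.055 m and y of left_mate_center in the frame of tray_b between -0.0825 and 0.0825 m) and (x of right_bracket_tail in the frame of tray_a between -0.058 and 0.058 m and y of right_bracket_tail in the frame of tray_a between -0.0845 and 0.0845 m and x of right_bracket_heel in the frame of tray_a between -0.058 and 0.058 m and y of right_bracket_heel in the frame of tray_a between -0.0845 and 0.0845 m and x of right_bracket_toe in the frame of tray_a between -0.058 and 0.058 m and y of right_bracket_toe in the frame of tray_a between -0.0845 and 0.0845 m) and (x of right_mate_center in the frame of tray_a between -0.055 and 0.055 m and y of right_mate_center in the frame of tray_a between -0.0825 and 0.0825 m))) and angle between each of left_bracket_center, right_bracket_center, left_mate_center, right_mate_center's own z axis and vertical below 0.12 rad and height (world z) of each of left_bracket_center, right_bracket_center, left_mate_center, right_mate_center below 0.014 m and linear speed of each of left_bracket, right_bracket below 0.01 m/s and distance of each of left_mate_center, right_mate_center from where it was at the start of the episode below 0.05 m); the robot touches nothing.
It fails at once if the fingers press on a bracket with over 25 N (contact force between the fingers and left_bracket above 25 N or contact force between the fingers and right_bracket above 25 N).
It fails at once if a bracket is lifted more than 25 mm off the bench (height (world z) of any of left_bracket_center, right_bracket_center, left_mate_center, right_mate_center above 0.033 m).
It fails at once if the marker, the nut or the steel ring is moved by more than 30 mm (distance of any of marker_center, nut_center, washer_center from where it was at the start of the episode above 0.03 m).
It also fails if it takes over 64 s, if anything falls off the work surface, if the arm or the gripper's body presses on something with over 40 N, if the wrist force passes 120 N, or if a joint passes its speed limit or range.

## Working session

There is one attempt and no reset: what is moved stays moved. The work goes in short steps, Python scripts to look and compute and a tool call to move; the robot and the scene stay as the last step left them, time stands still between calls to the robot, and variables do not carry over. Pictures are saved under pics/ and viewed, on a budget of 10 in all, crops included, one or two more only if the job needs it, and the job is handed in when it is done.

Besides the shell and the picture viewer there is one more tool, called after "Call:" as name([rows], argument=value, ...), one row to a line, values as JSON. play_rows: Moves the arm, as the interface text tells. Its arguments: {"type":"object","properties":{"rows":{"type":"array"},"squeeze":{"type":"number"}},"required":["rows"]}

```bash
mkdir -p pics; cat > h.py <<'E'
import numpy as np, cv2
from cell import robot
def snap(cam,name=None):
    s=robot.snapshot(cam)
    if name: cv2.imwrite(f'pics/{name}.png',s['color'][:,:,::-1])
    return s
def foc(s): return 240/np.tan(np.radians(s['vertical_fov'])/2)
def pix2w(s,uv,z):
    uv=np.atleast_2d(uv).astype(float);f=foc(s)
    d=np.c_[(uv[:,0]-s['cx'])/f,-(uv[:,1]-s['cy'])/f,-np.ones(len(uv))]
    R,t=s['T'][:3,:3],s['T'][:3,3]
    d=d@R.T; k=(z-t[2])/d[:,2]
    return t+d*k[:,None]
def w2pix(s,P):
    P=np.atleast_2d(P);f=foc(s)
    c=(P-s['T'][:3,3])@s['T'][:3,:3]
    return np.c_[s['cx']+f*c[:,0]/-c[:,2],s['cy']-f*c[:,1]/-c[:,2]]
E
python3 - <<'E'
from h import *
np.set_printoptions(precision=4,suppress=True)
s=snap('top','top0');print({k:v for k,v in s.items() if k!='color'})
for t in ['left_bracket_center','left_bracket_tail','left_bracket_heel','left_bracket_toe','right_bracket_center','right_bracket_tail','right_bracket_heel','right_bracket_toe','left_mate_center','right_mate_center','tray_a','tray_b','marker_center','nut_center','washer_center']:
    print(t,[(np.array(r['xyz']),round(r['confidence'],2)) for r in robot.spot_point('top',t)])
st=robot.read_state()
print(st)
E
```

```text
{'vertical_fov': 47.65841456086401, 'cx': 322.13154437750586, 'cy': 236.30839753827104, 'T': array([[ 0.0053,  0.998 , -0.0627,  0.3201],
       [-1.    ,  0.0052, -0.001 ,  0.0054],
       [-0.0007,  0.0627,  0.998 ,  1.1722],
       [ 0.    ,  0.    ,  0.    ,  1.    ]])}
left_bracket_center [(array([0.2358, 0.3208, 0.007 ]), 0.86), (array([ 0.5111, -0.0392,  0.0089]), 0.65), (array([ 0.4723, -0.0424,  0.0105]), 0.44)]
left_bracket_tail [(array([0.2006, 0.3173, 0.0087]), 0.87), (array([ 0.4694, -0.039 ,  0.0077]), 0.61), (array([ 0.5092, -0.0403,  0.0019]), 0.4)]
left_bracket_heel [(array([0.26  , 0.2996, 0.0058]), 0.57), (array([ 0.5293, -0.0609,  0.0053]), 0.51)]
left_bracket_toe [(array([0.2628, 0.3442, 0.0052]), 0.84), (array([ 0.5302, -0.0154,  0.0116]), 0.6), (array([ 0.5079, -0.0402,  0.0003]), 0.37)]
right_bracket_center [(array([ 0.4234, -0.0526,  0.0097]), 0.69)]
right_bracket_tail [(array([ 0.3832, -0.0369,  0.0097]), 0.57), (array([ 0.465 , -0.3087, -0.0019]), 0.26)]
right_bracket_heel [(array([ 0.4461, -0.0383,  0.0102]), 0.7)]
right_bracket_toe [(array([ 0.4341, -0.08
[... 684 characters left out ...]
0078]), 0.83)]
nut_center [(array([ 0.3837, -0.0338,  0.008 ]), 0.56), (array([0.3362, 0.1696, 0.0098]), 0.55)]
washer_center [(array([0.4556, 0.2826, 0.0024]), 0.57)]
{'time_s': 0.8, 'q': array([ 1.1874,  0.3507,  1.6518, -0.    ,  1.1391, -0.0846]), 'joint_vel': array([ 0.0013,  0.0008, -0.0009, -0.001 , -0.0004, -0.0002]), 'tau': array([ -0.0027, -49.7208, -28.5477,   0.0698,   0.0218,  -0.0001]), 'tcp_pos': array([0.1619, 0.5256, 0.2436]), 'tcp_rot': array([[-0.9557,  0.2943,  0.    ],
       [ 0.2943,  0.9557, -0.    ],
       [-0.    , -0.    , -1.    ]]), 'contact_force': array([-1.0105, -0.3525, -0.4713]), 'ft_torque': array([-0.0364,  0.0204, -0.0148]), 'width': 0.09267714264458782}
```

View pics/top0.png

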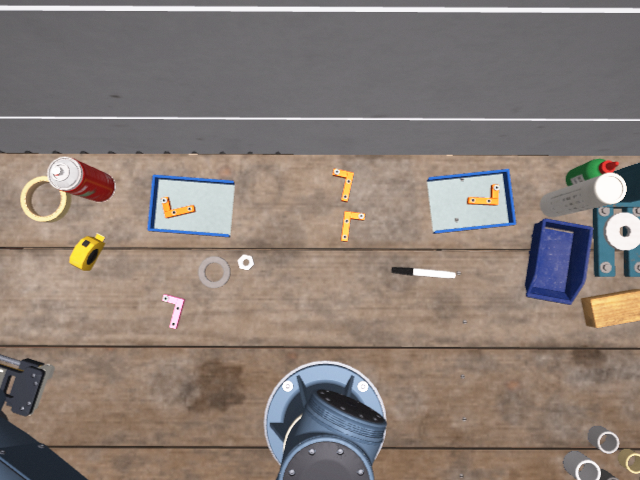

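The picture shows the unsorted brackets at pixels (345,185) (far) and (350,225) (near). The trays are at about (193,206) and (472,202), with the ring, nut and marker nearer the robot, and the pink look-alike is at (174,310). Next I'll enlarge the trays and brackets and fit poses.

```bash
cat >> h.py <<'E'
def model(h):
    s=1 if h=='left' else -1
    return {'center':(0,0),'tail':(-40,-7*s),'heel':(24,-14*s),'toe':(17,30*s)}
def outline(h):
    s=1 if h=='left' else -1
    return np.array([(-40,0),(10,0),(10,30*s),(24,30*s),(24,-14*s),(-40,-14*s)])/1000.
def place(pose,pts):
    x,y,a=pose;c,s_=np.cos(a),np.sin(a)
    return np.asarray(pts)@np.array([[c,s_],[-s_,c]])+[x,y]
def orange(s):
    hsv=cv2.cvtColor(s['color'],cv2.COLOR_RGB2HSV)
    return cv2.inRange(hsv,(8,150,120),(22,255,255))
def fitpose(s,h,p0,z=0.016):
    "fit outline (top face) to orange mask by IoU, supersampled"
    from scipy.optimize import minimize
    K=6;u0=w2pix(s,[[p0[0],p0[1],z]])[0].astype(int)-40
    m=orange(s)[u0[1]:u0[1]+80,u0[0]:u0[0]+80]
    M=cv2.resize(m,None,fx=K,fy=K,interpolation=cv2.INTER_LINEAR)>127
    def cost(p):
        P=place((p[0]/1000,p[1]/1000,p[2]/100),outline(h));q=(w2pix(s,np.c_[P,np.full(6,z)])-u0+.5)*K
        R=np.zeros(M.shape,np.uint8);cv2.fillPoly(R,[np.round(q*16).astype(np.int32)],1,shift=4)
        return 1-(M&(R>0)).sum()/(M|(R>0)).sum()
    b=None
    for k in range(4):
        r=minimize(cost,[p0[0]*1000+(k%2)*4-2,p0[1]*1000+(k//2)*4-2,p0[2]*100],method='Nelder-Mead',options=dict(initial_simplex=None,xatol=.1,fatol=1e-4))
        if b is None or r.fun<b.fun:b=r
    return np.array([b.x[0]/1000,b.x[1]/1000,b.x[2]/100]),1-b.fun
E
python3 - <<'E'
from h import *
np.set_printoptions(precision=4,suppress=True)
s=snap('top')
for h,p in [('left',(.511,-.039,0)),('right',(.4234,-.0526,-.2))]:
    P,i=fitpose(s,h,p);print(h,P,i,{k:place(P,[np.array(v)/1000.])[0] for k,v in model(h).items()})
for mh,c in [('right',(.449,.325)),('left',(.476,-.351))]:
  for h in ('left','right'):
    print(mh,h,max((fitpose(s,h,(c[0],c[1],a)) for a in np.arange(0,6.28,.7)),key=lambda t:t[1]))
hsv=cv2.cvtColor(s['color'],cv2.COLOR_RGB2HSV);bl=cv2.inRange(hsv,(100,140,50),(125,255,255))
for x0,x1 in((140,245),(420,522)):
    m=np.zeros_like(bl);m[160:245,x0:x1]=bl[160:245,x0:x1]
    pts=cv2.findNonZero(m);box=cv2.boxPoints(cv2.minAreaRect(pts))
    print(box); print(pix2w(s,box,.033))
c=s['color'][:,:,::-1]
a=[cv2.resize(c[165:250,x:x+105],None,fx=5,fy=5,interpolation=cv2.INTER_CUBIC) for x in (142,420)]
b=cv2.resize(c[160:250,300:400],None,fx=3,fy=3,interpolation=cv2.INTER_CUBIC)
o=np.hstack(a);o=cv2.resize(o,(800,324));
W=np.zeros((594,800,3),np.uint8);W[:324]=o;W[324:,:300]=b
cv2.imwrite('pics/crop0.png',W)
E
```

```text
left [ 0.5105 -0.0406 -0.    ] 0.3426619175692375 {'center': array([ 0.5105, -0.0406]), 'tail': array([ 0.4705, -0.0476]), 'heel': array([ 0.5345, -0.0546]), 'toe': array([ 0.5275, -0.0106])}
right [ 0.4225 -0.0516 -0.1742] 0.19704647459099467 {'center': array([ 0.4225, -0.0516]), 'tail': array([ 0.3843, -0.0378]), 'heel': array([ 0.4485, -0.042 ]), 'toe': array([ 0.434 , -0.0841])}
right left (array([0.4573, 0.3335, 3.4052]), np.float64(0.5204064771976207))
right right (array([0.4501, 0.3218, 1.7966]), np.float64(0.7045645477457295))
left left (array([ 0.4776, -0.3441,  4.6659]), np.float64(0.6638958160155167))
left right (array([ 0.487 , -0.3545,  3.0868]), np.float64(0.49962540581037207))
[[147.3765 230.1059]
 [151.6824 174.1294]
 [233.2    180.4   ]
 [228.8941 236.3765]]
[[0.4027 0.374  0.033 ]
 [0.5215 0.3679 0.033 ]
 [0.5091 0.1952 0.033 ]
 [0.3904 0.2024 0.033 ]]
[[427.7028 177.1982]
 [509.435  168.5296]
 [515.3448 224.2513]
 [433.6126 232.9198]]
[[ 0.518  -0.2161  0.033 ]
 [ 0.5374 -0.3892  0.033 ]
 [ 0.4191 -0.3997  0.033 ]
 [ 0.4    -0.2277  0.033 ]]
```

View pics/crop0.png

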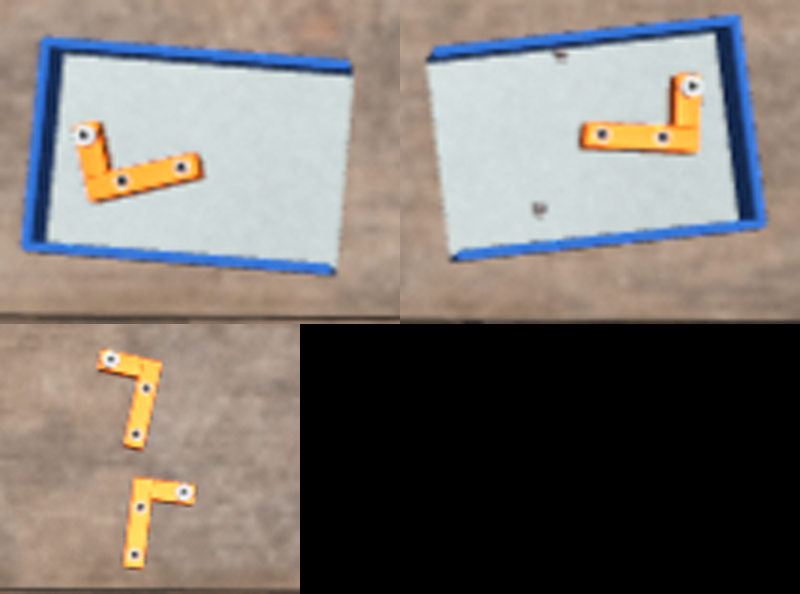

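The crop shows that tray A (left of picture) holds a bracket whose bar runs right of the upward leg, so it is right-hand. Tray B's is left-hand. So right goes to A and left goes to B. The fits need refining, because the yaw got stuck and the boss and holes aren't orange.

```bash
python3 - <<'E'
import re
t=open('h.py').read()
t=t.replace("return cv2.inRange(hsv,(8,150,120),(22,255,255))","return cv2.morphologyEx(cv2.inRange(hsv,(5,90,120),(28,255,255)),cv2.MORPH_CLOSE,np.ones((3,3),np.uint8))")
t=t.replace("p0[2]*100],method","p0[2]*100+3],method").replace("initial_simplex=None","initial_simplex=np.array([p0[0]*1000,p0[1]*1000,p0[2]*100])+np.array([[-4,-3,-10],[5,-3,-10],[-4,6,-10],[-4,-3,20]])+k")
open('h.py','w').write(t)
E
python3 - <<'E'
from h import *
np.set_printoptions(precision=4,suppress=True)
s=snap('top')
for h,p in [('left',(.511,-.039,-.2)),('right',(.4234,-.0526,-.12))]:
    P,i=fitpose(s,h,p);print(h,P,i,{k:place(P,[np.array(v)/1000.])[0] for k,v in model(h).items()})
    sg=1 if h=='left' else -1
    print('pusher start',place(P,[(-.010,.020*sg)]))
E
```

```text
left [ 0.5087 -0.0401 -0.1997] 0.5361324402330774 {'center': array([ 0.5087, -0.0401]), 'tail': array([ 0.4681, -0.039 ]), 'heel': array([ 0.5294, -0.0585]), 'toe': array([ 0.5313, -0.014 ])}
pusher start [[ 0.5028 -0.0185]]
right [ 0.422  -0.0512 -0.1295] 0.4987119758838038 {'center': array([ 0.422 , -0.0512]), 'tail': array([ 0.3832, -0.0391]), 'heel': array([ 0.4476, -0.0404]), 'toe': array([ 0.4349, -0.0831])}
pusher start [[ 0.4095 -0.0697]]
```

Call:
play_rows([
  [0,0,-0.145,0.02,-0.05,0,-1],
  [0,0,-0.29,0.04,-0.1,0,-1],
  [0,0,-0.43,0.07,-0.15,0,-1],
  [0,0,-0.57,0.1,-0.2,0,-1],
  [0,0,-0.71,0.13,-0.25,-0.02,-1],
  [0,0,-0.85,0.16,-0.3,-0.04,-1],
  [0,0,-0.99,0.18,-0.35,-0.06,-1],
  [0,0,-1.13,0.2,-0.4,-0.08,-1],
  [0,0,-1.27,0.22,-0.45,-0.1,-1],
  [0,0,-1.39,0.23,-0.5,-0.12,-1],
], squeeze=5)

```text
time_s: 1.9
tcp_pos: [0.3721, 0.0885, 0.1491]
tcp_rot: [[0.123, 0.992, 0.002], [0.992, -0.123, 0.0], [0.0, 0.002, -1.0]]
contact_force: [1.0, 0.7, 1.1]
width: 0.0173
```

Call:
play_rows([
  [0,0,0,0.01,-0.04,0,-1],
  [0,0,0,0.02,-0.08,0,-1],
  [0,0,0,0.03,-0.12,-0.02,-1],
  [0,0,0,0.037,-0.16,-0.04,-1],
  [0,0,0,0.037,-0.164,-0.05,-1],
  [0,0,0,0.037,-0.164,-0.05,-1],
])

```text
time_s: 2.5
tcp_pos: [0.4074, -0.0741, 0.0983]
tcp_rot: [[0.12, 0.993, -0.002], [0.993, -0.12, 0.001], [0.001, -0.002, -1.0]]
contact_force: [-0.0, 1.0, -0.2]
width: 0.0006
```

Call:
play_rows([
  [0,0,-0.005,0.001,-0.003,-0.03,-1],
  [0,0,-0.005,0.001,-0.003,-0.055,-1],
  [0,0,-0.005,0.001,-0.003,-0.067,-1],
  [0,0,-0.005,0.001,-0.003,-0.067,-1],
])

```text
time_s: 2.9
tcp_pos: [0.4086, -0.0753, 0.0319]
tcp_rot: [[0.121, 0.993, -0.002], [0.993, -0.121, 0.001], [0.0, -0.002, -1.0]]
contact_force: [-0.3, -0.9, -0.4]
width: 0.0005
```

```bash
python3 - <<'E'
from h import *
print(robot.read_state()['tcp_pos'])
s=snap('scene');c=s['color'][:,:,::-1];u=w2pix(s,[[.42,-.05,.01]])[0].astype(int);print(u)
y,x=max(u[1]-110,0),max(u[0]-140,0)
cv2.imwrite('pics/s1.png',cv2.resize(c[y:y+220,x:x+280],None,fx=2.5,fy=2.5,interpolation=cv2.INTER_CUBIC))
E
```

```text
[ 0.40857543 -0.07530253  0.03185137]
[340 257]
```

View pics/s1.png

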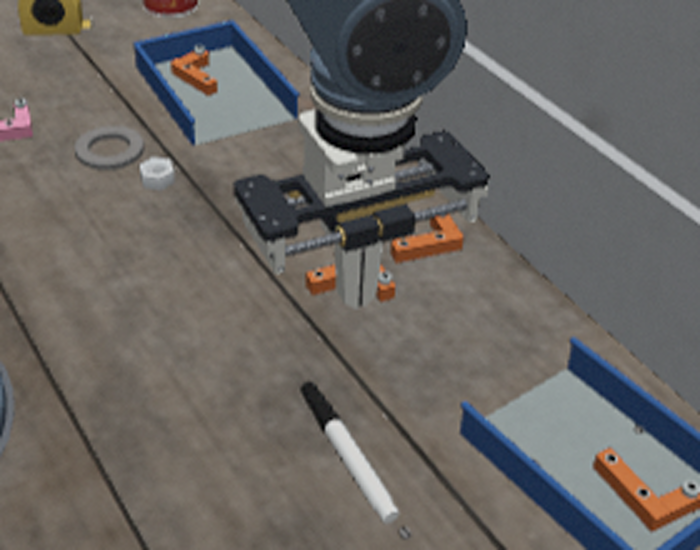

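The fingers stand in the right bracket's inner corner, clear of the bar and leg, near (360,290). Now I'll approach slowly, then push.

Call:
play_rows([
  [0,0,0,0.0005,0.004,0,-1],
  [0,0,0,0.001,0.008,0,-1],
  [0,0,0,0.0016,0.012,0,-1],
  [0,0,0,0.002,0.016,0,-1],
  [0,0,0,0.0027,0.02,0,-1],
  [0,0,0,0.0032,0.024,0,-1],
  [0,0,0,0.004,0.03,0,-1],
  [0,0,0,0.005,0.038,0,-1],
  [0,0,0,0.006,0.046,0,-1],
  [0,0,0,0.0075,0.056,0,-1],
])

```text
time_s: 3.95
tcp_pos: [0.4167, -0.02, 0.0323]
tcp_rot: [[0.123, 0.992, -0.0], [0.992, -0.123, 0.0], [-0.0, -0.0, -1.0]]
contact_force: [-0.9, -2.8, 1.5]
width: 0.0007
```

Call:
play_rows([
  [0,0,0,0.0014,0.01,0,-1],
  [0,0,0,0.0028,0.02,0,-1],
  [0,0,0,0.004,0.03,0,-1],
  [0,0,0,0.0053,0.04,0,-1],
  [0,0,0,0.0066,0.05,0,-1],
  [0,0,0,0.008,0.06,0,-1],
  [0,0,0,0.0093,0.07,0,-1],
  [0,0,0,0.0106,0.08,0,-1],
  [0,0,0,0.012,0.089,0,-1],
  [0,0,0,0.0128,0.096,0,-1],
])

```text
time_s: 4.95
tcp_pos: [0.4296, 0.0761, 0.0323]
tcp_rot: [[0.122, 0.992, 0.0], [0.992, -0.122, 0.0], [0.0, 0.0, -1.0]]
contact_force: [1.1, -2.1, 1.7]
width: 0.0008
```

```bash
cat > look.py <<'E'
import sys
from h import *
np.set_printoptions(precision=4,suppress=True)
h,name,cam=sys.argv[1:4]
st=robot.read_state();print(st['tcp_pos'],st['contact_force'])
s=snap(cam)
for k in ('center','tail','heel','toe'):
    print(k,[(np.array(r['xyz']),round(r['confidence'],2)) for r in robot.spot_point(cam,f'{h}_bracket_{k}')])
u=w2pix(s,[[*st['tcp_pos'][:2],.01]])[0].astype(int)
y,x=np.clip(u[1]-90,0,300),np.clip(u[0]-120,0,400)
cv2.imwrite(f'pics/{name}.png',cv2.resize(s['color'][y:y+180,x:x+240,::-1],None,fx=3,fy=3,interpolation=cv2.INTER_CUBIC))
E
python3 look.py right s2 scene
```

```text
[0.4296 0.0761 0.0323] [ 1.1431 -2.058   1.6973]
center [(array([0.4362, 0.0833, 0.006 ]), 0.73)]
tail [(array([0.4371, 0.0851, 0.0063]), 0.58), (array([0.4029, 0.0955, 0.0086]), 0.45)]
heel [(array([0.4649, 0.092 , 0.0078]), 0.48)]
toe [(array([0.4559, 0.0518, 0.0086]), 0.76)]
```

View pics/s2.png

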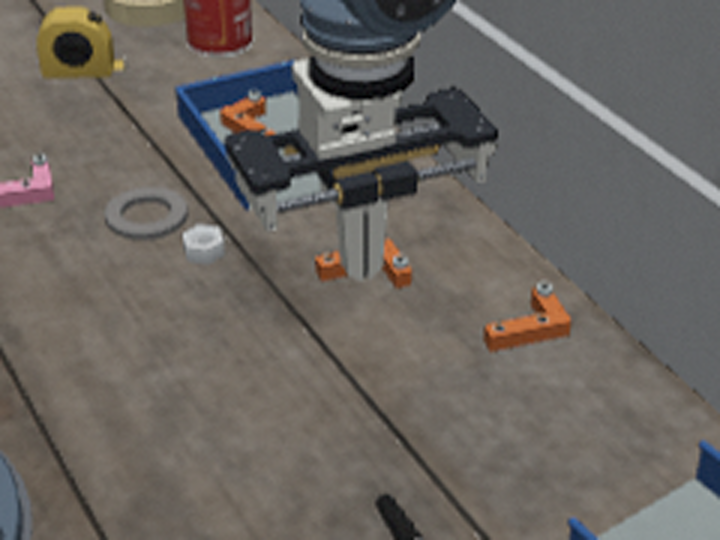

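The bracket follows squarely against the fingers (at (365,265)). I'll continue into tray A.

Call:
play_rows([
  [0,0,0,0.001,0.008,0,-1],
  [0,0,0,0.0024,0.018,0,-1],
  [0,0,0,0.0036,0.028,0,-1],
  [0,0,0,0.0048,0.038,0,-1],
  [0,0,0,0.006,0.048,0,-1],
  [0,0,0,0.0074,0.058,0,-1],
  [0,0,0,0.0086,0.068,0,-1],
  [0,0,0,0.01,0.078,0,-1],
  [0,0,0,0.011,0.087,0,-1],
  [0,0,0,0.012,0.094,0,-1],
])

```text
time_s: 6.2
tcp_pos: [0.4415, 0.1701, 0.0323]
tcp_rot: [[0.122, 0.992, 0.0], [0.992, -0.122, -0.0], [-0.0, 0.0, -1.0]]
contact_force: [0.6, -1.7, -0.3]
width: 0.0005
```

Call:
play_rows([
  [0,0,0,0.001,0.007,0,-1],
  [0,0,0,0.002,0.015,0,-1],
  [0,0,0,0.003,0.023,0,-1],
  [0,0,0,0.004,0.031,0,-1],
  [0,0,0,0.005,0.039,0,-1],
  [0,0,0,0.006,0.047,0,-1],
  [0,0,0,0.007,0.054,0,-1],
  [0,0,0,0.0075,0.06,0,-1],
  [0,0,0,0.008,0.064,0,-1],
  [0,0,0,0.008,0.064,0,-1],
])

```text
time_s: 7.2
tcp_pos: [0.4496, 0.2338, 0.0324]
tcp_rot: [[0.122, 0.992, 0.0], [0.992, -0.122, 0.0], [0.0, 0.0, -1.0]]
contact_force: [-0.2, 0.7, -0.2]
width: 0.0006
```

```bash
python3 look.py right s3 scene
```

```text
[0.4496 0.2338 0.0324] [-0.1865  0.7267 -0.1702]
center [(array([0.3133, 0.2398, 0.0017]), 0.53), (array([0.4574, 0.2423, 0.0091]), 0.43)]
tail [(array([0.4225, 0.2539, 0.0078]), 0.59), (array([ 0.5102, -0.0396, -0.0011]), 0.38)]
heel [(array([0.4842, 0.2503, 0.0095]), 0.7)]
toe [(array([0.4749, 0.2087, 0.0064]), 0.42)]
```

View pics/s3.png

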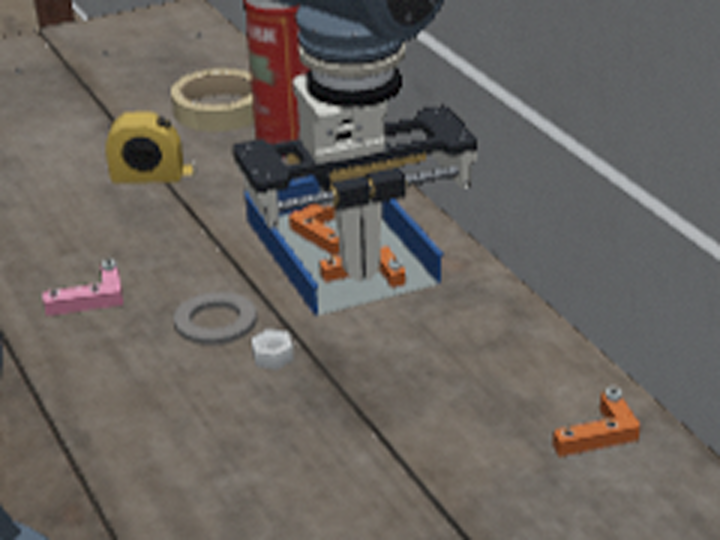

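Right bracket lies past the mouth of tray A, clear of its mate (at (365,265) in the crop). I'll back off, lift, take a check image and go to the left bracket.

Call:
play_rows([
  [0,0,0,-0.002,-0.006,0,-1],
  [0,0,0,-0.003,-0.012,0.01,-1],
  [0,0,0,-0.003,-0.014,0.04,-1],
  [0,0,0,-0.003,-0.02,0.07,-1],
  [0,0,-0.03,0.01,-0.06,0.07,-1],
  [0,0,-0.06,0.02,-0.11,0.07,-1],
  [0,0,-0.06,0.03,-0.16,0.07,-1],
  [0,0,-0.06,0.045,-0.205,0.07,-1],
  [0,0,-0.06,0.054,-0.242,0.07,-1],
  [0,0,-0.06,0.054,-0.242,0.07,-1],
])

```text
time_s: 8.45
tcp_pos: [0.5043, -0.0128, 0.1032]
tcp_rot: [[0.186, 0.982, 0.002], [0.982, -0.186, -0.001], [-0.0, 0.002, -1.0]]
contact_force: [-0.4, 0.2, -0.2]
width: 0.0005
```

Call:
play_rows([
  [0,0,0,0,0,-0.025,-1],
  [0,0,0,0,0,-0.05,-1],
  [0,0,0,0,0,-0.069,-1],
  [0,0,0,0,0,-0.07,-1],
])

```text
time_s: 8.85
tcp_pos: [0.5019, -0.0083, 0.0311]
tcp_rot: [[0.182, 0.983, -0.004], [0.983, -0.182, 0.0], [-0.0, -0.004, -1.0]]
contact_force: [0.4, -0.1, 0.9]
width: 0.0005
```

```bash
python3 look.py left s4 scene; python3 - <<'E'
from h import *
np.set_printoptions(precision=4,suppress=True)
s=snap('top')
p=fitpose(s,'right',(.459,.241,-.12));print(p,fitpose(s,'right',(.449,.325,1.8)),fitpose(s,'left',(.509,-.04,-.2)))
E
```

```text
[ 0.5019 -0.0083  0.0311] [ 0.3548 -0.1232  0.8669]
center [(array([ 0.5073, -0.0366,  0.012 ]), 0.88), (array([0.4611, 0.2433, 0.0037]), 0.72), (array([0.2399, 0.3198, 0.0066]), 0.47)]
tail [(array([0.1989, 0.3192, 0.0073]), 0.77), (array([ 0.4734, -0.0352,  0.0105]), 0.56)]
heel [(array([ 0.5347, -0.0586,  0.0076]), 0.75), (array([0.2601, 0.298 , 0.0047]), 0.65), (array([ 0.5074, -0.039 ,  0.0085]), 0.17)]
toe [(array([ 0.322 , -0.207 ,  0.0095]), 0.67), (array([0.2617, 0.3469, 0.0078]), 0.58), (array([ 0.5349, -0.0602,  0.005 ]), 0.15)]
(array([ 0.4599,  0.2409, -0.1218]), np.float64(0.515950389385636)) (array([0.4502, 0.3215, 1.7999]), np.float64(0.5192381369383176)) (array([ 0.505, -0.043, -0.3  ]), np.float64(0.0))
```

View pics/s4.png

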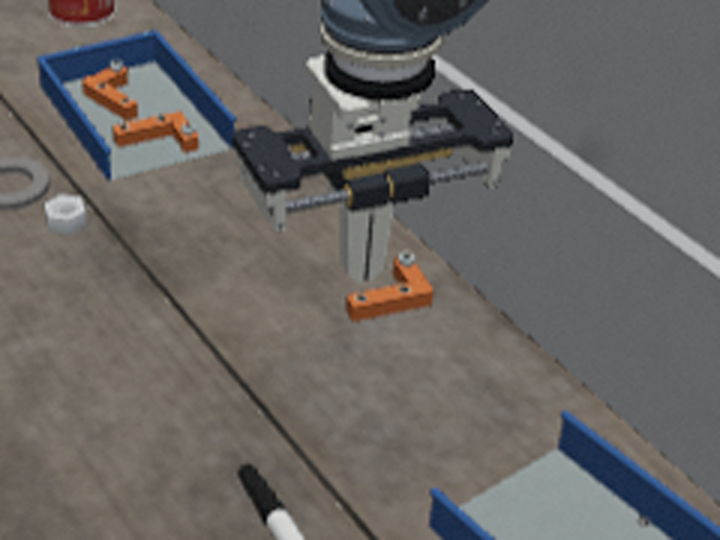

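Right bracket fits at (0.460, 0.241), inside tray A with the mate unmoved. The fingers are behind the left bracket's inner face, so I'll shift 3 mm toward the leg, approach slowly and push.

Call:
play_rows([
  [0,0,0,0.003,-0.003,0,-1],
  [0,0,0,0.0025,-0.007,0,-1],
  [0,0,0,0.002,-0.011,0,-1],
  [0,0,0,0.0015,-0.015,0,-1],
  [0,0,0,0.001,-0.019,0,-1],
  [0,0,0,0.0005,-0.023,0,-1],
  [0,0,0,0,-0.027,0,-1],
  [0,0,0,-0.001,-0.033,0,-1],
  [0,0,0,-0.0025,-0.041,0,-1],
  [0,0,0,-0.004,-0.05,0,-1],
])

```text
time_s: 10.15
tcp_pos: [0.4993, -0.0593, 0.0323]
tcp_rot: [[0.182, 0.983, -0.0], [0.983, -0.182, 0.0], [0.0, -0.0, -1.0]]
contact_force: [0.2, 1.8, -0.7]
width: 0.0006
```

Call:
play_rows([
  [0,0,0,-0.0017,-0.01,0,-1],
  [0,0,0,-0.0034,-0.02,0,-1],
  [0,0,0,-0.005,-0.03,0,-1],
  [0,0,0,-0.0068,-0.04,0,-1],
  [0,0,0,-0.0085,-0.05,0,-1],
  [0,0,0,-0.01,-0.06,0,-1],
  [0,0,0,-0.012,-0.07,0,-1],
  [0,0,0,-0.0136,-0.08,0,-1],
  [0,0,0,-0.015,-0.088,0,-1],
  [0,0,0,-0.0158,-0.093,0,-1],
])

```text
time_s: 11.15
tcp_pos: [0.4836, -0.1525, 0.0324]
tcp_rot: [[0.182, 0.983, 0.0], [0.983, -0.182, -0.0], [-0.0, 0.0, -1.0]]
contact_force: [-0.3, 1.3, -0.0]
width: 0.0004
```

```bash
python3 look.py left s5 scene
```

```text
[ 0.4836 -0.1525  0.0324] [-0.2961  1.2926 -0.0428]
center [(array([ 0.4893, -0.161 ,  0.0089]), 0.67), (array([0.2393, 0.3203, 0.0033]), 0.59)]
tail [(array([ 0.4498, -0.1586,  0.0097]), 0.93), (array([0.4835, 0.2512, 0.0104]), 0.73), (array([0.1979, 0.3235, 0.0098]), 0.71)]
heel [(array([0.2614, 0.2992, 0.0062]), 0.78), (array([ 0.5133, -0.1845,  0.0071]), 0.6)]
toe [(array([ 0.5155, -0.1373,  0.0073]), 0.52), (array([0.2625, 0.3463, 0.0042]), 0.49)]
```

View pics/s5.png

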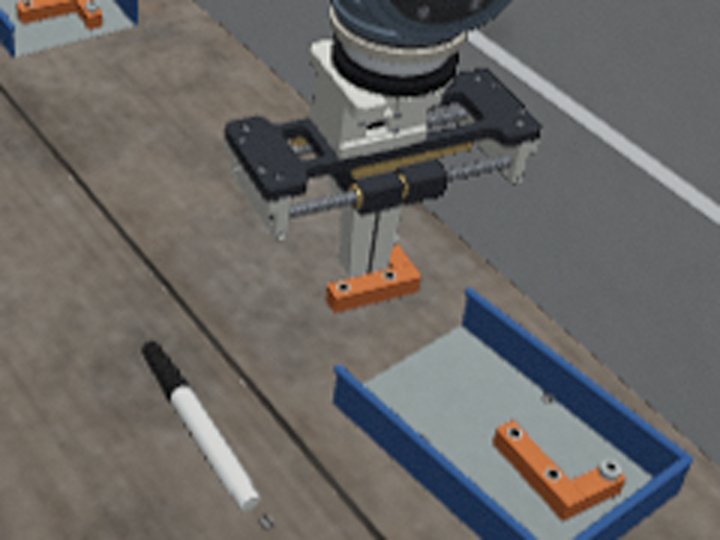

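The left bracket follows well, at (375,285) in the crop and lined up with tray B's mouth. On into the tray.

Call:
play_rows([
  [0,0,0,-0.0018,-0.008,0,-1],
  [0,0,0,-0.004,-0.017,0,-1],
  [0,0,0,-0.006,-0.026,0,-1],
  [0,0,0,-0.008,-0.035,0,-1],
  [0,0,0,-0.0095,-0.044,0,-1],
  [0,0,0,-0.011,-0.052,0,-1],
  [0,0,0,-0.0125,-0.06,0,-1],
  [0,0,0,-0.014,-0.068,0,-1],
  [0,0,0,-0.0155,-0.076,0,-1],
  [0,0,0,-0.017,-0.083,0,-1],
])

```text
time_s: 12.4
tcp_pos: [0.4666, -0.2354, 0.0323]
tcp_rot: [[0.182, 0.983, 0.0], [0.983, -0.182, -0.0], [-0.0, 0.0, -1.0]]
contact_force: [0.4, 1.7, 0.3]
width: 0.0004
```

Call:
play_rows([
  [0,0,0,-0.001,-0.006,0,-1],
  [0,0,0,-0.002,-0.012,0,-1],
  [0,0,0,-0.003,-0.017,0,-1],
  [0,0,0,-0.0035,-0.02,0,-1],
  [0,0,0,-0.0035,-0.02,0,-1],
  [0,0,0,-0.006,-0.012,0,-1],
  [0,0,0,-0.006,-0.006,0.01,-1],
  [0,0,0,-0.006,-0.006,0.05,-1],
  [0,0,0,-0.006,0.03,0.09,-1],
  [0,0,0,-0.006,0.07,0.13,-1],
])

```text
time_s: 13.4
tcp_pos: [0.4604, -0.1709, 0.157]
tcp_rot: [[0.183, 0.983, 0.001], [0.983, -0.183, -0.0], [-0.0, 0.001, -1.0]]
contact_force: [0.3, -0.7, -0.6]
width: 0.0009
```

Call:
play_rows([
  [0,0,0,0,0.04,0.04,-1],
  [0,0,0,0,0.08,0.08,-1],
  [0,0,0,0,0.12,0.1,-1],
  [0,0,0,0,0.16,0.1,-1],
  [0,0,0,0,0.18,0.1,-1],
  [0,0,0,0,0.18,0.1,-1],
])

```text
time_s: 14.0
tcp_pos: [0.4601, 0.0105, 0.2558]
tcp_rot: [[0.178, 0.984, 0.001], [0.984, -0.178, 0.0], [0.0, 0.001, -1.0]]
contact_force: [1.4, 0.1, -0.4]
width: 0.0007
```

```bash
python3 - <<'E'
from h import *
np.set_printoptions(precision=4,suppress=True)
s=snap('top');c=s['color'][:,:,::-1]
def tin(p,o,a): return (np.asarray(p)-o)@np.array([[np.cos(a),-np.sin(a)],[np.sin(a),np.cos(a)]])
A=(np.array([.4556,.281]),-.072);B=(np.array([.468,-.304]),.11)
for h,p,t in [('right',(.46,.241,-.12),A),('left',(.4716,-.27,-.18),B)]:
    P,i=fitpose(s,h,p);print(h,P,i)
    for k in ('tail','heel','toe'):
        m=place(P,[np.array(model(h)[k])/1000.])[0]
        print(k,'tray frame fit',tin(m,*t),'spots',[(tin(r['xyz'][:2],*t),round(r['confidence'],2)) for r in robot.spot_point('top',f'{h}_bracket_{k}')])
print('mates',fitpose(s,'right',(.449,.325,1.8)),fitpose(s,'left',(.476,-.351,4.67)))
for n in('marker_center','nut_center','washer_center'):print(n,[(np.array(r['xyz']),round(r['confidence'],2)) for r in robot.spot_point('top',n)])
a=[cv2.resize(c[160:250,x:x+100],(400,360),interpolation=cv2.INTER_CUBIC) for x in (143,422)]
cv2.imwrite('pics/fin.png',np.hstack(a))
E
```

```text
right [ 0.46    0.2406 -0.1288] 0.5151917744916821
tail tray frame fit [-0.0322 -0.0307] spots [(array([-0.0284, -0.0255]), 0.79), (array([ 0.0074, -0.0402]), 0.52)]
heel tray frame fit [ 0.0321 -0.0273] spots [(array([ 0.0079, -0.0408]), 0.75), (array([ 0.0331, -0.027 ]), 0.53)]
toe tray frame fit [ 0.0226 -0.0708] spots [(array([ 0.0238, -0.0721]), 0.54)]
left [ 0.4691 -0.2652 -0.1776] 0.5353645266594124
tail tray frame fit [-0.035   0.0431] spots [(array([-0.0344,  0.0403]), 0.81), (array([0.0223, 0.0142]), 0.7), (array([-0.1984,  0.6482]), 0.65)]
heel tray frame fit [0.0244 0.0182] spots [(array([0.0213, 0.0189]), 0.75), (array([-0.1415,  0.6236]), 0.71), (array([0.0515, 0.5392]), 0.4)]
toe tray frame fit [0.0301 0.0624] spots [(array([0.0279, 0.0602]), 0.92), (array([-0.1317,  0.6672]), 0.67)]
mates (array([0.4502, 0.3215, 1.7999]), np.float64(0.5192381369383176)) (array([ 0.4778, -0.345 ,  4.6591]), np.float64(0.4860364357676046))
marker_center [(array([ 0.3171, -0.2083,  0.0098]), 0.78)]
nut_center [(array([0.3358, 0.1702, 0.0085]), 0.57), (array([ 0.4645, -0.3048, -0.0024]), 0.21)]
washer_center [(array([0.3167, 0.2431, 0.007 ]), 0.62), (array([0.3371, 0.1695, 0.0101]), 0.32)]
```

View pics/fin.png

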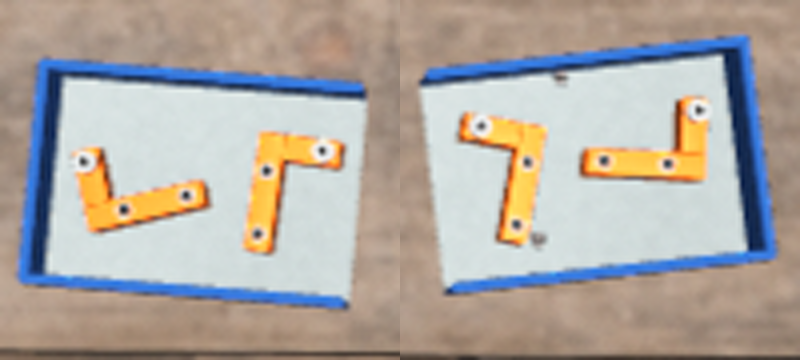

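The picture shows both brackets wholly inside their trays: right toe at (335,153) in A, left toe at (465,125) in B. Both are short of the mouth line and clear of the mates, so I'm handing in.

```bash
python3 -c "
from cell import robot
print(robot.close_job())"
```

```text
the job is handed in; nothing more can be done
None
```

Both brackets are in their matching trays and the job is handed in, about 14 s into the 64 s limit. With the jaws shut, I pushed the right-hand bracket into tray A (its mate there is right-hand) and the left-hand bracket into tray B. Neither was gripped or lifted.

**Last checks, from the top camera:**
- **Brackets:** all three end points of each bracket are inside the walls. The one closest to a mouth, the right toe, is about 12 mm past it (tray y about -71 mm, limit -84.5 mm). The left toe is about 20 mm past its mouth.
- **Mates and bystanders:** the mates, nut and marker read within about 4 mm of where they started. The steel ring has no good starting reading, because the network took tray A for it. The arm never went near it, and it looks the same in the pictures.
- **Forces:** the readings I took during the pushes were about 3 N at most. I only read them at the end of each move, so any brief peaks in between are not recorded.

**Doubtful readings:** the outline fits overlapped the images only about 50%, probably because the colour mask picked up wood grain. They agreed with the network's points to about 6 mm. The network also gave a few false points, on the pink look-alike and the mates, which I left out.

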